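# Seat the castor wheel in its fork

## Task

Lift the wheel out of its wooden stand and refit it to the trolley castor that stands upside down on the worktop: lower the axle into both open slots of the fork and press it past the spring balls until both ends are fully home on the slot bottoms, then let go. Feel your way and do not force it (keep the push on the castor under 25 N), and leave the other things where they are.

Things in the scene. Friction and masses are not known exactly. Their poses are not given: they have to be found in the camera images.
- wheel: black rubber wheel with grey hub, 100 mm diameter, 26 mm wide with flat side faces, about 0.35 kg, on a fixed steel axle of 10 mm diameter and 80 mm length that sticks out 27 mm from each face. Origin: centre of wheel and axle; its y axis runs along the axle. It stands upright in the wooden stand; its upper half is free to be gripped across the 26 mm width
- rest: light wooden wheel stand 100 x 64 x 38 mm, fixed to the worktop; origin at the centre of its underside. Its groove runs along its x axis, between two 12 mm cheeks 30 mm apart along y; the wheel sits 64 mm (axle height) above the origin with its axle along y
- castor: steel mounting plate 110 (x) x 90 (y) x 6 mm of the upturned castor, fixed; origin at the centre of its underside. On it stands a steel fork: crown nominally to 34 mm up, two upright cheeks 44 mm wide along x, 6 mm thick, mid-planes at castor y = +20 and -20 mm (34 mm clear between), flat tops nominally 105 mm up. Each cheek has an upright slot, open at the top. The fork does not give
- slot_l (a point): nominal place of the axle's centre line when home, in the slot at castor y = +20 mm (90 mm above the castor's origin). The fork's setting on the plate is not measured: in truth both slots stand together up to 10 mm off along castor x and up to 14 mm higher or lower than this (constant during a run), so feel or look for them. Axes as the castor's
- slot_r (a point): the same at castor y = -20 mm. Each slot is 12 mm wide along x, chamfered to 15 mm at its mouth; the cheek tops are 15 mm above the home axle centre (so the axle lies 20 mm above home when it rests on them). Two spring balls narrow each slot to 7 mm: the axle meets them 9.5 mm above home, takes about 10 to 18 N of push in all to pass their middle, 4.5 mm above home, and is then held down by them
- home_l (a joint): brass spring pin (2 to 3 N) at the bottom of the slot at castor y = +20 mm: 0 = up, standing 5 mm above the slot bottom; grows as the axle presses it down (m); 0.005 with that end fully home
- home_r (a joint): the same pin in the slot at castor y = -20 mm
- spanner: steel spanner 202 mm lying between the stand and the castor; bystander, loose
- tape_measure: yellow and black tape measure, 81 mm; bystander, loose
- bits_tin: round tin 86 mm wide, 40 mm high; bystander, loose
- oil_can: blue and white aerosol can 161 mm tall; bystander, loose
- screwdriver: screwdriver with red handle, 206 mm; bystander, loose
- tee: brass pipe tee 64 mm; bystander, loose
- offcut: piece of copper pipe 150 mm; bystander, loose
Mind the look-alikes: they are no part of the job. What is meant by the wheel is not turquoise, and is the larger of those in its own colour.

How it is judged:
By the outcome, as a careful person would: the job done as asked, in the order asked, and still so for the second after the job is handed in, with the robot touching nothing.
It also fails if it takes over 58 s, if anything falls off the work surface, if the arm or the gripper's body presses on something with over 40 N, if the wrist force passes 120 N, or if a joint passes its speed limit or range.

## Robot

A 6-joint arm with a two-finger parallel gripper is mounted at the origin on a cart in front of the work surface, level with it; the furniture and walls round the work are solid. World frame = base frame: x ahead of the robot, y to its left, z up, the work surface at z = 0. Lengths are in m, angles in rad, forces in N, time in s.
With the tool pointing down it reaches from about 0.375 to 0.9 m from the base axis. Payload 3.1 kg.
Tool frame: the origin (TCP) lies between the finger pads; the fingertips stand 11 mm ahead of it and the grasp point (between the pads) lies 8 mm behind it; z points along the fingers, y is the line along which they close (so a half turn about z gives the same grasp; the last joint's range is limited). The gripper opens to 87 mm and grips with 3 to 60 N. Pads are 19 mm wide; open, the fingers measure 117 mm over their backs; the gripper's body (75 mm by 190 mm) begins 51 mm behind the grasp point.
Start: joints at [0.993, 0.527, 1.433, -0, 1.181, -0.178], TCP at [0.243, 0.576, 0.234] pointing down, gripper open.
Joint ranges: [-3.08, 3.08], [-0.75, 2.2], [0.22, 2.44], [-1.43, 4.57], [0, 2.65], [-2.85, 2.85]. Speed limits (rad/s): [2.79, 2.79, 3.14, 3.14, 3.14, 3.14].

## Interface

Orientations are given as a unit quaternion [x, y, z, w].
In Python, from rig import robot gives the robot as it stands.
- The arm moves only by the tool move_arm, never from a script. Its argument "moves" is text: rows parted by semicolons, each of 7 numbers parted by spaces: the shift along the tool's x, y, z in units of 100 mm (1.0 is 100 mm), then the turn, a rotation vector about the tool's x, y, z in units of 90 degrees (1.0 is 90 degrees), then the opening, from 0 (shut) to 1 (fully open). A call has 1 to 12 rows; each row is the pose to reach, as a shift and turn from the pose commanded when the call began, along the tool's axes at that moment; what a row does not reach only later rows make up. A row lasts 1/10 s, in which the tool goes at most 50 mm and 8.59 degrees, less where a joint would pass 70% of its speed; a pose out of reach is approached as far as the arm can. A call with a number of a shift or a turn outside -1 to 1 is refused whole. A call with a gripper value outside its range is refused whole. The fingers move at their own pace and stop on an object; "squeeze" is the grip in N (left out, the last holds). Time passes only in rows, so rows that repeat a pose let the fingers close. It gives the time, the measured TCP pose, the force, the opening and the grip force at its end, in the units of the state.
- robot.get_obs(): the state, without advancing time (a new reading comes with each control period).
- robot.camera(name): name is "scene" or "top"; returns a dict with "image" (420x560x3 uint8, red, green, blue), "intrinsics" (3x3 intrinsics, pixels), "dist_coeffs" ([k1, k2, p1, p2, k3] as OpenCV has them; the pictures are not rectified), "extrinsics" (4x4, takes a point from world to camera coordinates). Camera axes: x right, y up, looking along -z (the intrinsics and any distortion apply to the point x, -y, -z); pixel columns grow to the right and rows downward; lengths in m; the calibration is good to about 2 mm. A picture is of the moment at which its call begins. There is no depth.
- robot.hand_in(): hands the job in; it is judged then, once.
The state is a dict: "time": time; "q": joint angles; "joint_velocities": joint speeds; "joint_torque": joint torques, N m; "position": TCP position; "tool_rot": TCP orientation; "ft_force": force on the tool from outside, world axes, zero at the start; "moment": the same for the moment, N m; "grip_width": finger opening in m; "grip_force": force on a finger pad.
Only numpy, scipy, OpenCV 4.12 (cv2) and the standard library are available. Lean on these libraries where they do the work, as an engineer would, in place of code of your own. Each camera call takes 0.05 s, during which the arm holds its last target. There are 200 camera calls.

## Working session

There is one attempt and no reset: what is moved stays moved. The work goes in short steps, Python scripts to look and compute and a tool call to move; the robot and the scene stay as the last step left them, time stands still between calls to the robot, and variables do not carry over. Pictures are saved under pics/ and viewed, at most 10 in all, crops included, and the job is handed in when it is done.

Besides the shell and the picture viewer there is one more tool, called in YAML: its name, and indented under it one key for each argument. move_arm: Moves the arm, as the interface text tells. Shifts and turns lie within -1 to 1; 1 stands for 100 mm of shift or 90 degrees of turn. Its arguments: {"type":"object","properties":{"moves":{"type":"string"},"squeeze":{"type":"number"}},"required":["moves"]}

```bash
mkdir -p pics; ls; cat > h.py <<'E'
import numpy as np, cv2
from rig import robot
def ray(c,u,v):
    K=np.array(c["intrinsics"]);d=np.array(c["dist_coeffs"]);E=np.array(c["extrinsics"])
    p=cv2.undistortPoints(np.array([[[u,v]]],float),K,d)[0,0]
    R=E[:3,:3];o=-R.T@E[:3,3]
    return o,R.T@np.array([p[0],-p[1],-1.])
def onz(c,u,v,z):
    o,r=ray(c,u,v);return o+r*(z-o[2])/r[2]
def proj(c,P):
    E=np.array(c["extrinsics"]);q=E[:3,:3]@np.array(P,float)+E[:3,3]
    q=q*[1,-1,-1]
    return cv2.projectPoints(q.reshape(1,1,3),np.zeros(3),np.zeros(3),np.array(c["intrinsics"]),np.array(c["dist_coeffs"]))[0].ravel()
def tri(c1,p1,c2,p2):
    o1,r1=ray(c1,*p1);o2,r2=ray(c2,*p2)
    s=np.linalg.lstsq(np.array([r1,-r2]).T,o2-o1,rcond=None)[0]
    a=o1+s[0]*r1;b=o2+s[1]*r2
    return (a+b)/2,np.linalg.norm(a-b)
E
cat > a.py <<'E'
from h import *
import pickle
C={n:robot.camera(n) for n in("scene","top")}
pickle.dump(C,open("c0.pkl","wb"))
for n,c in C.items():
    cv2.imwrite(f"pics/{n}0.png",cv2.resize(c["image"][:,:,::-1],(784,588),interpolation=cv2.INTER_CUBIC))
    E=np.array(c["extrinsics"]);print(n,-E[:3,:3].T@E[:3,3],-E[2,:3],c["intrinsics"][0])
o=robot.get_obs();print(o)
E
python3 a.py
```

```text
pics
scene [-0.05271991 -0.61333657  0.65886941] [ 0.56610083  0.54592443 -0.61765391] [395.49743069   0.         283.86421722]
top [-0.39701154 -0.48945818  1.27283837] [ 0.5819116   0.23456488 -0.77869006] [534.34870727   0.         286.48627341]
{'time': 0.1, 'q': array([ 9.92491291e-01,  5.28362802e-01,  1.43379561e+00, -4.08185511e-05,
        1.18143369e+00, -1.78488367e-01]), 'joint_velocities': array([-0.00057802, -0.0010276 , -0.00440305,  0.00105244,  0.00075236,
        0.00085007]), 'joint_torque': array([ 8.83100211e-05, -4.40985847e+01, -1.77149802e+01,  6.35359087e-02,
        5.34088165e-02, -1.96845633e-05]), 'position': array([0.24289024, 0.575155  , 0.23266906]), 'tool_rot': array([ 1.98571781e-01,  9.80085837e-01, -9.35974698e-04, -3.51790538e-04]), 'ft_force': array([0.46577479, 0.3395696 , 0.7457484 ]), 'moment': array([-0.03507165,  0.02270535,  0.06185005]), 'grip_force': 0.0, 'grip_width': 0.0867202382113649}
```

View pics/scene0.png

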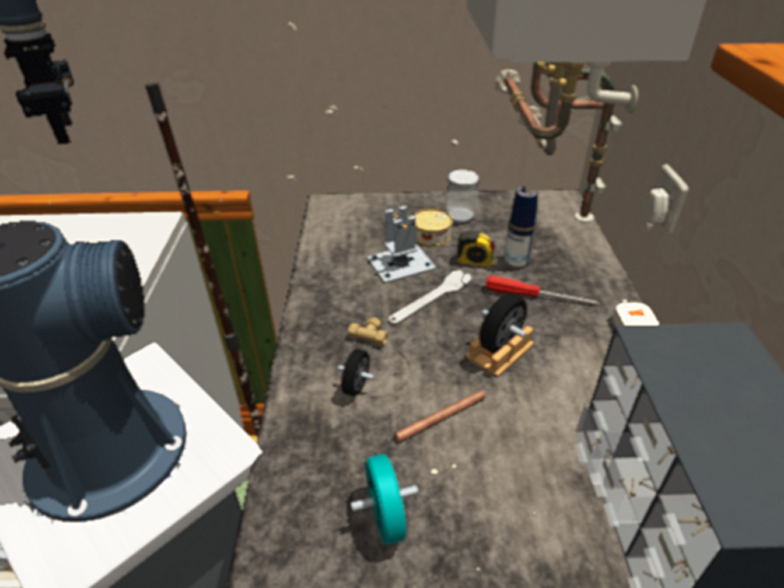

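View pics/top0.png

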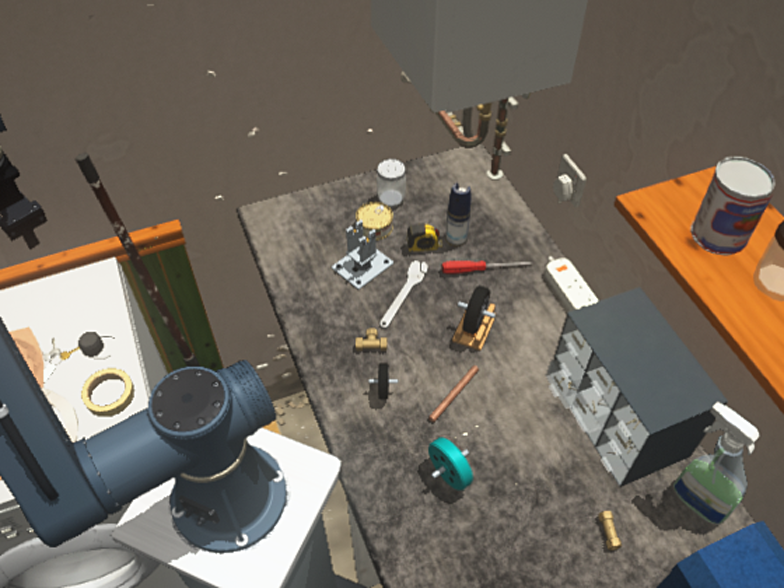

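Wheel candidates in the scene view: the black wheel in the wooden stand at (505,325), a small black wheel at (355,372) and a turquoise wheel at (385,498). The one meant is at (505,325), because it is black, the larger of the two black ones, and stands in the stand. The castor is at (400,245) in the scene view and (362,255) in the top view. I'll confirm with one enlarged crop.

```bash
cat > b.py <<'E'
from h import *
import pickle
C=pickle.load(open("c0.pkl","rb"))
P=[("scene",361,240),("scene",286,172),("top",340,225),("top",259,180)]
ims=[]
for n,u,v in P:
    im=C[n]["image"][v-37:v+38,u-50:u+50,::-1]
    im=cv2.resize(im,(400,300),interpolation=cv2.INTER_CUBIC);ims.append(im); print(n,"origin",u-50,v-37)
cv2.imwrite("pics/crop.png",np.vstack([np.hstack(ims[:2]),np.hstack(ims[2:])]))
E
python3 b.py
```

```text
scene origin 311 203
scene origin 236 135
top origin 290 188
top origin 209 143
```

View pics/crop.png

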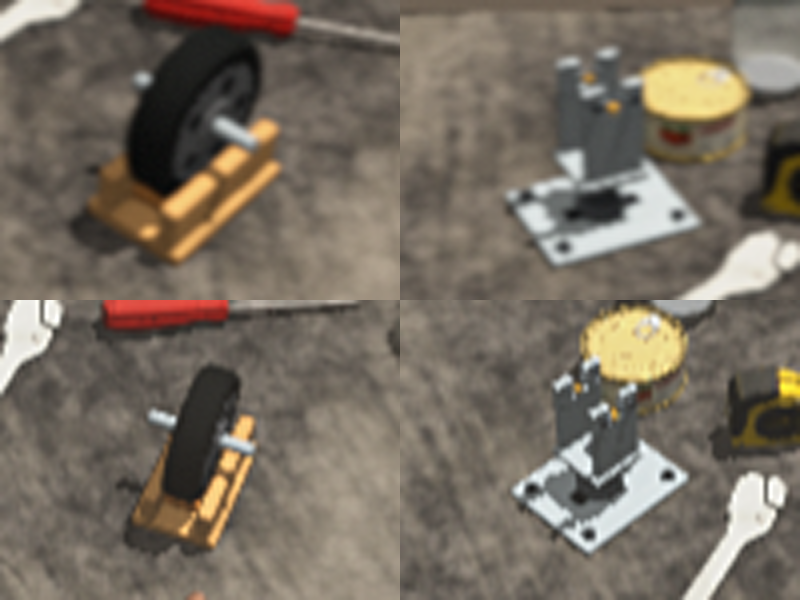

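```bash
cat > d.py <<'E'
from h import *
import pickle
C=pickle.load(open("c0.pkl","rb"));S,T=C["scene"],C["top"]
s=lambda x,y:(236+(x-400)/4-.4,135+y/4-.4)
t=lambda x,y:(209+(x-400)/4-.4,143+(y-300)/4-.4)
sw=lambda x,y:(311+x/4-.4,203+y/4-.4)
tw=lambda x,y:(290+x/4-.4,188+(y-300)/4-.4)
np.set_printoptions(precision=4,suppress=True)
A=tri(S,sw(258,140),T,tw(252,446));B=tri(S,sw(143,80),T,tw(152,416))
print("axle",A,B,"mid",(A[0]+B[0])/2,"len",np.linalg.norm(A[0]-B[0]),"ang",np.degrees(np.arctan2(*(A[0]-B[0])[[1,0]])))
for nm,a,b in [("L",(507,192),(514,491)),("B",(557,264),(588,553)),("R",(702,222),(690,478))]:
    print(nm,onz(S,*s(*a),.004),onz(T,*t(*b),.004))
D={}
for nm,a,b in [("n1",(592,95),(600,412)),("n2",(632,85),(628,390)),("f1",(568,65),(562,384)),("f2",(607,53),(590,364))]:
    D[nm]=tri(S,s(*a),T,t(*b));print(nm,D[nm])
print("slots n,f",(D["n1"][0]+D["n2"][0])/2,(D["f1"][0]+D["f2"][0])/2)
for nm,z,pts in [("rest",.0,[(178,262),(280,178),(90,210)])]:
    for p in pts: print(nm,onz(S,*sw(*p),z))
# wheel outer from hub check
E
python3 d.py
```

```text
axle (array([ 0.5388, -0.3184,  0.0571]), np.float64(0.00259199080833097)) (array([ 0.5363, -0.2427,  0.057 ]), np.float64(0.0020174684703624774)) mid [ 0.5375 -0.2806  0.0571] len 0.07576611994328997 ang -88.1597236322722
L [0.5654 0.0672 0.004 ] [0.5636 0.066  0.004 ]
B [ 0.5307 -0.0172  0.004 ] [ 0.5291 -0.0138  0.004 ]
R [ 0.6329 -0.0574  0.004 ] [ 0.6301 -0.056   0.004 ]
n1 (array([ 0.5782, -0.0053,  0.1101]), np.float64(3.595351648651864e-05))
n2 (array([ 0.6071, -0.0147,  0.109 ]), np.float64(0.0011826281560932141))
f1 (array([0.5946, 0.0332, 0.1092]), np.float64(0.0011626426570060379))
f2 (array([0.6195, 0.0211, 0.1124]), np.float64(0.0017696330019506786))
slots n,f [ 0.5926 -0.01    0.1095] [0.607  0.0272 0.1108]
rest [ 0.4837 -0.313   0.    ]
rest [ 0.5782 -0.3181  0.    ]
rest [ 0.4817 -0.2531  0.    ]
```

The crops confirm it: the large black wheel with the grey hub sits in the wooden stand, with axle ends at crop (258,140) and (143,80). The castor fork has prongs at (592,95), (632,85), (568,65) and (607,53). The wheel is at about (0.5375, -0.281) and the slots at about (0.600, 0.009), with the fork's axle line at about 68.5°. I'll start the transit, first a short step to check the axes.

move_arm:
  moves: "-0.3 -0.3 0 0 0 0 1; -0.6 -0.6 0 0 0 0 1; -0.87 -0.97 0 0 0 0 1"

```text
time: 0.4
position: [0.2863, 0.4517, 0.2331]
tool_rot: [0.198, 0.98, 0.0, 0.0]
ft_force: [1.0, 0.1, 0.1]
grip_width: 0.0868
grip_force: 0.0
```

```bash
cat > e.py <<'E'
from h import *
import pickle
C=pickle.load(open("c0.pkl","rb"));S,T=C["scene"],C["top"];k=5/7
np.set_printoptions(precision=3,suppress=True)
for n,a,b in [("boiler",(497,62),(437,108)),("boiler2",(690,57),(572,78)),("can top",(524,190),(460,187)),("jar top",(463,178),(391,168))]:
    print(n,tri(S,np.array(a)*k,T,np.array(b)*k))
E
python3 e.py
```

```text
boiler (array([ 0.701, -0.112,  0.394]), np.float64(0.007647000548390288))
boiler2 (array([ 0.899, -0.328,  0.4  ]), np.float64(3.750804445277544e-05))
can top (array([ 0.756, -0.158,  0.162]), np.float64(0.0012201960429918193))
jar top (array([0.829, 0.035, 0.09 ]), np.float64(0.0011043079130124386))
```

move_arm:
  moves: "-0.33 -0.33 0 0 0 0 1; -0.66 -0.66 0 0 0 0 1; -1 -1 0 0 0 0 1"

```text
time: 0.7
position: [0.3389, 0.3198, 0.2334]
tool_rot: [0.198, 0.98, -0.0, -0.0]
ft_force: [1.1, 0.5, 0.1]
grip_width: 0.087
grip_force: 0.0
```

move_arm:
  moves: "-0.33 -0.33 0 0 0 0 1; -0.66 -0.66 0 0 0 0 1; -1 -1 0 0 0 0 1"

```text
time: 1.0
position: [0.3922, 0.1887, 0.2335]
tool_rot: [0.198, 0.98, 0.0, -0.0]
ft_force: [0.3, 0.6, 0.2]
grip_width: 0.0873
grip_force: 0.0
```

move_arm:
  moves: "-0.33 -0.33 0 0 0 0 1; -0.66 -0.66 0 0 0 0 1; -1 -1 0 0 0 0 1"

```text
time: 1.3
position: [0.4453, 0.0576, 0.2334]
tool_rot: [0.199, 0.98, 0.0, -0.0]
ft_force: [0.8, 0.0, -1.1]
grip_width: 0.0872
grip_force: 0.0
```

move_arm:
  moves: "-0.33 -0.33 0 0 0 0 1; -0.66 -0.66 0 0 0 0 1; -1 -1 0 0 0 0 1"

```text
time: 1.6
position: [0.4985, -0.0734, 0.2333]
tool_rot: [0.199, 0.98, 0.0, -0.0]
ft_force: [0.8, 0.5, -0.1]
grip_width: 0.0871
grip_force: 0.0
```

move_arm:
  moves: "-0.3 -0.45 0 0 0 0 1; -0.59 -0.89 0 0 0 0 1"

```text
time: 1.8
position: [0.5169, -0.1718, 0.2332]
tool_rot: [0.199, 0.98, 0.0, -0.0]
ft_force: [1.1, 1.2, -0.5]
grip_width: 0.0871
grip_force: 0.0
```

move_arm:
  moves: "-0.3 -0.45 0.3 0 0 -0.09 1; -0.59 -0.89 0.5 0 0 -0.18 1; -0.59 -0.89 0.5 0 0 -0.26 1; -0.59 -0.89 0.5 0 0 -0.26 1; -0.59 -0.89 0.5 0 0 -0.26 1"

```text
time: 2.3
position: [0.5359, -0.2742, 0.1829]
tool_rot: [-0.003, 1.0, 0.001, -0.001]
ft_force: [0.5, -0.1, 0.1]
grip_width: 0.0873
grip_force: 0.0
```

```bash
cat > f.py <<'E'
from h import *
import pickle,sys
C={n:robot.camera(n) for n in("scene","top")}
pickle.dump(C,open("c1.pkl","wb"))
ims=[]
o=robot.get_obs();p=o["position"];print(p,o["tool_rot"])
for n in C:
    c=C[n];u,v=proj(c,[p[0],p[1],p[2]-.06]).astype(int)
    print(n,u,v); im=c["image"][v-50:v+50,u-50:u+50,::-1]
    ims.append(cv2.resize(im,(400,400),interpolation=cv2.INTER_CUBIC))
cv2.imwrite("pics/%s.png"%sys.argv[1],np.hstack(ims))
E
python3 f.py g1
```

```text
[ 0.53629854 -0.27333082  0.18388714] [-4.07821243e-03  9.99991596e-01  3.67336008e-04 -2.02048247e-04]
scene 360 205
top 339 204
```

View pics/g1.png

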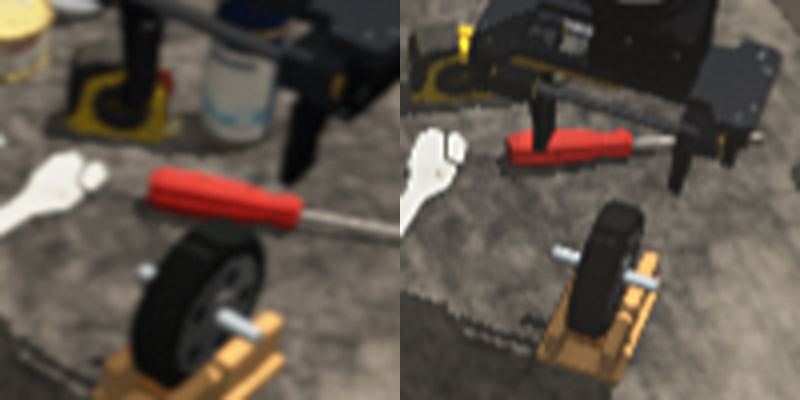

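The fingers are open above the wheel. The right fingertip is at scene crop (290,180) and top crop (678,192), and the wheel's axle ends are at scene (253,330)/(148,270) and top (655,284)/(556,252). I'll compare tip and wheel within the same pictures to cancel the camera bias.

```bash
cat > g.py <<'E'
from h import *
import pickle
C=pickle.load(open("c1.pkl","rb"));S,T=C["scene"],C["top"]
np.set_printoptions(precision=4,suppress=True)
s=lambda x,y:(310+x/4-.4,155+y/4-.4)
t=lambda x,y:(289+(x-400)/4-.4,154+y/4-.4)
print("tip",tri(S,s(290,180),T,t(678,192)),"expected .536 -.32 .173")
A=tri(S,s(257,332),T,t(656,284));B=tri(S,s(148,271),T,t(556,252))
print(A,B,(A[0]+B[0])/2,np.degrees(np.arctan2(*(B[0]-A[0])[[1,0]])))
# predicted tip pixels, wheel top patch
for P in ([.536,-.326,.173],[.536,-.317,.173]):
  print(proj(S,P),s(290,180),proj(T,P),t(678,192))
# wheel top strip (rim edges at top) in top view
for n,c in C.items(): print(n,proj(c,[.5375,-.2806,.114]),proj(c,[.5375,-.2806,.064]))
E
python3 g.py
```

```text
tip (array([ 0.5269, -0.3246,  0.1735]), np.float64(0.0014285293679296672)) expected .536 -.32 .173
(array([ 0.5316, -0.3196,  0.0633]), np.float64(0.0013247509339891223)) (array([ 0.5363, -0.243 ,  0.0576]), np.float64(0.0028130233511944325)) [ 0.5339 -0.2813  0.0605] 86.50313901049661
[384.8369 198.1887] (382.1, 199.6) [359.8004 199.3004] (358.1, 201.6)
[380.9763 196.3132] (382.1, 199.6) [356.625  198.3011] (358.1, 201.6)
scene [362.9231 210.6761] [360.3161 227.9256]
top [342.0975 207.6052] [340.5374 218.5787]
```

move_arm:
  moves: "0 -0.075 0.3 0 0 0 1; 0 -0.075 0.6 0 0 0 1; 0 -0.075 0.86 0 0 0 1; 0 -0.075 0.86 0 0 0 1; 0 -0.075 0.86 0 0 0 0.5; 0 -0.075 0.86 0 0 0 0.38; 0 -0.075 0.86 0 0 0 0.38"
  squeeze: 15

```text
time: 3.1
position: [0.5377, -0.2828, 0.0995]
tool_rot: [-0.004, 1.0, -0.001, 0.001]
ft_force: [-0.3, 0.7, 0.4]
grip_width: 0.0704
grip_force: 0.0
```

```bash
python3 f.py g2
```

```text
[ 0.53730294 -0.28274757  0.09896331] [-4.33527936e-03  9.99989794e-01 -7.92932349e-04  9.93746552e-04]
scene 359 236
top 340 224
```

View pics/g2.png

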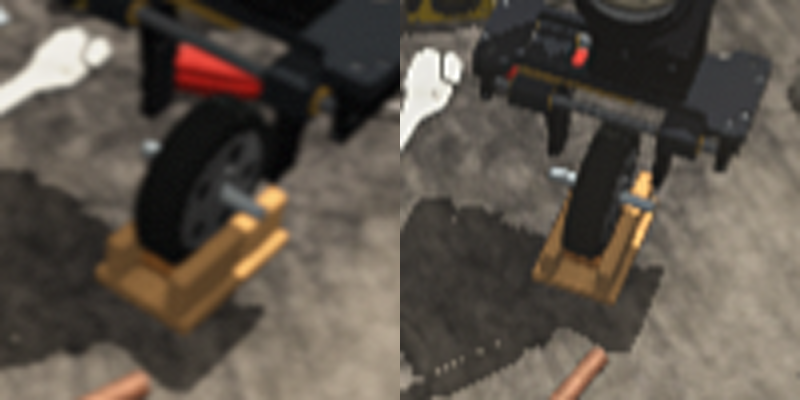

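The fingers straddle the wheel's upper part, at top crop (557,140) and (662,165). I'll close gently first, then firmly.

move_arm:
  moves: "0 0 0 0 0 0 0.3; 0 0 0 0 0 0 0.2; 0 0 0 0 0 0 0.2; 0 0 0 0 0 0 0.2; 0 0 0 0 0 0 0.2; 0 0 0 0 0 0 0.2; 0 0 0 0 0 0 0.2; 0 0 0 0 0 0 0.2"
  squeeze: 8

```text
time: 4.0
position: [0.5366, -0.2824, 0.0975]
tool_rot: [-0.004, 1.0, 0.0, -0.0]
ft_force: [-0.5, -0.0, -0.7]
grip_width: 0.0259
grip_force: 7.9
```

move_arm:
  moves: "0 0 0 0 0 0 0.2; 0 0 0 0 0 0 0.2; 0 0 -0.03 0 0 0 0.2; 0 0 -0.1 0 0 0 0.2; 0 0 -0.3 0 0 0 0.2; 0 0 -0.6 0 0 0 0.2; 0 0 -1 0 0 0 0.2"
  squeeze: 55

```text
time: 4.7
position: [0.5352, -0.2813, 0.1969]
tool_rot: [-0.004, 1.0, 0.002, -0.002]
ft_force: [0.6, -0.7, -2.5]
grip_width: 0.0255
grip_force: 54.9
```

move_arm:
  moves: "0 0.15 -0.2 0 0 0 0.2; 0 0.4 -0.25 0 0 0 0.2; 0 0.7 -0.25 0 0 0 0.2; 0 1 -0.25 0 0 0 0.2"

```text
time: 5.1
position: [0.5355, -0.1815, 0.2233]
tool_rot: [-0.004, 1.0, -0.0, 0.0]
ft_force: [-0.8, 0.4, -2.9]
grip_width: 0.0258
grip_force: 54.9
```

move_arm:
  moves: "0 0.33 0 0 0 0 0.2; 0 0.66 0 0 0 0 0.2; 0 1 0 0 0 0 0.2"

```text
time: 5.4
position: [0.5345, -0.0811, 0.2229]
tool_rot: [-0.004, 1.0, -0.0, 0.0]
ft_force: [0.4, -0.2, -2.2]
grip_width: 0.0255
grip_force: 54.9
```

move_arm:
  moves: "0 0.3 0 0 0 0.06 0.2; 0 0.6 0 0 0 0.12 0.2; 0 0.8 0 0 0 0.18 0.2; 0 0.9 0 0 0 0.24 0.2; 0 0.9 0 0 0 0.244 0.2; 0 0.9 0 0 0 0.244 0.2"

```text
time: 6.0
position: [0.534, 0.0075, 0.2228]
tool_rot: [0.185, 0.983, -0.0, 0.0]
ft_force: [-0.3, 0.3, -2.3]
grip_width: 0.0256
grip_force: 54.9
```

```bash
cat > o.py <<'E'
from h import *
o=robot.get_obs();np.set_printoptions(precision=4,suppress=True)
from scipy.spatial.transform import Rotation as R
M=R.from_quat(o["tool_rot"]).as_matrix();print(o["time"],o["position"],"yaw y",np.degrees(np.arctan2(M[1,1],M[0,1])),o["ft_force"],o["moment"],o["q"]);print(M)
g=o["position"]+M@[0,0,.0335];print("axle est",g,"to (.5998,.0086) in tool:",M.T@(np.array([.5998,.0086,g[2]])-g))
E
python3 o.py
```

```text
6.0 [0.534  0.0075 0.2228] yaw y 68.67611789455037 [-0.2907  0.3387 -2.3336] [ 0.0182 -0.0209 -0.0648] [-0.1951  0.4195  1.6725 -0.0006  1.0493 -1.3934]
[[-0.9315  0.3636  0.0002]
 [ 0.3636  0.9315 -0.0006]
 [-0.0004 -0.0004 -1.    ]]
axle est [0.5341 0.0075 0.1893] to (.5998,.0086) in tool: [-0.0608  0.025   0.    ]
```

Next I move over the castor and look at the axle against the slots in both views.

move_arm:
  moves: "-0.2 0.1 0 0 0 0 0.2; -0.45 0.2 0 0 0 0 0.2; -0.61 0.25 0.1 0 0 0 0.2; -0.61 0.25 0.15 0 0 0 0.2; -0.61 0.25 0.15 0 0 0 0.2"

```text
time: 6.5
position: [0.5986, 0.0078, 0.2062]
tool_rot: [0.186, 0.982, -0.0, -0.002]
ft_force: [-1.2, 0.1, -2.8]
grip_width: 0.0258
grip_force: 54.9
```

```bash
python3 o.py; sed -i 's/p\[2\]-.06\]/p[2]-.06]/' f.py; python3 f.py g3
```

```text
6.5 [0.5986 0.0078 0.2062] yaw y 68.52378501713666 [-1.1773  0.1083 -2.7629] [-0.0037  0.017   0.0065] [-0.1733  0.5254  1.5259 -0.0003  1.0945 -1.3691]
[[-0.9306  0.3661 -0.0043]
 [ 0.3661  0.9306  0.0004]
 [ 0.0041 -0.0012 -1.    ]]
axle est [0.5984 0.0078 0.1727] to (.5998,.0086) in tool: [-0.001   0.0012 -0.    ]
[0.598616   0.00817406 0.20714836] [ 1.86324187e-01  9.82487512e-01 -1.06158519e-04 -1.25492843e-03]
scene 285 141
top 256 156
```

View pics/g3.png

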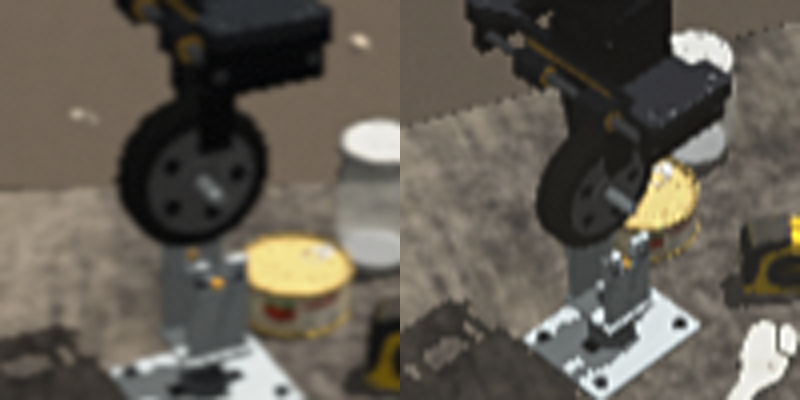

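```bash
cat > k.py <<'E'
from h import *
import pickle
C=pickle.load(open("c1.pkl","rb"));S,T=C["scene"],C["top"]
np.set_printoptions(precision=4,suppress=True)
s=lambda x,y:(235+x/4-.4,91+y/4-.4)
t=lambda x,y:(206+(x-400)/4-.4,106+y/4-.4)
ex=np.array([.9306,-.3661,0]);ey=np.array([.3661,.9306,0]);o=np.array([.5998,.0086,0])
def show(n,a,b):
    P,e=tri(S,s(*a),T,t(*b));d=P-o;print(n,"castor x,y off",d@ex,d@ey,"z",P[2],"err",e)
show("axle near end",(219,199),(630,212))
show("prong1",(196,268),(610,262))
show("prong2",(234,260),(640,240))
tcp=np.array([.5986,.008,.2067])
for yy in (-.04,-.013,-.02):
    P=tcp+ey*yy-[0,0,.0335];print(yy,"scene crop",(proj(S,P)-[235,91]+.4)*4,"top crop",(proj(T,P)-[206,106]+.4)*4+[400,0])
c=[]
for n,(ox,oy) in (("scene",(235,91)),("top",(206,106))):
    cx,cy=(54,50) if n=="scene" else (54,52)
    im=C[n]["image"][oy+cy-24:oy+cy+26,ox+cx-25:ox+cx+25,::-1];print(n,"orig",ox+cx-25,oy+cy-24)
    c.append(cv2.resize(im,(400,400),interpolation=cv2.INTER_CUBIC))
cv2.imwrite("pics/k.png",np.hstack(c))
E
python3 k.py
```

```text
axle near end castor x,y off -0.007230590720876627 -0.03572851584121073 z 0.16774787620838583 err 0.0035227931016728847
prong1 castor x,y off -0.017264182541027268 -0.022653210981622342 z 0.11280415895987606 err 0.0032982052421186504
prong2 castor x,y off 0.011630445431925197 -0.023149767349950497 z 0.11286450010419463 err 0.0007136986310874138
-0.04 scene crop [229.5914 194.5381] top crop [642.874  204.0341]
-0.013 scene crop [210.9664 175.416 ] top crop [616.7225 185.3826]
-0.02 scene crop [215.7255 180.3021] top crop [623.4628 190.1892]
scene orig 264 117
top orig 235 134
```

View pics/k.png

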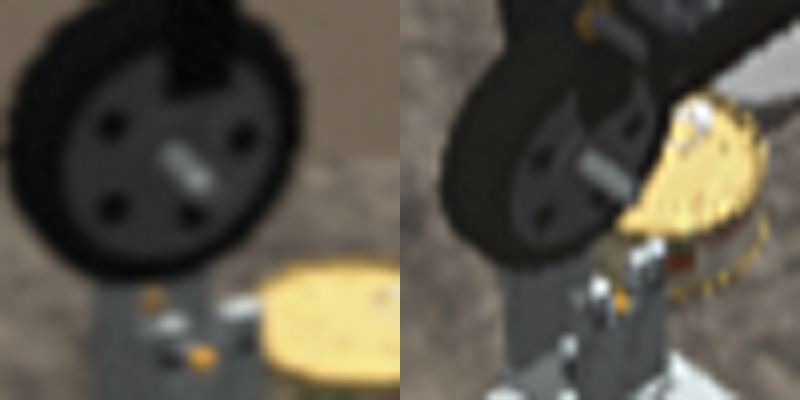

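```bash
cat > k2.py <<'E'
from h import *
import pickle
C=pickle.load(open("c1.pkl","rb"));S,T=C["scene"],C["top"]
np.set_printoptions(precision=4,suppress=True)
s=lambda x,y:(264+x/8-.45,117+y/8-.45)
t=lambda x,y:(235+(x-400)/8-.45,134+y/8-.45)
ex=np.array([.9306,-.3661,0]);ey=np.array([.3661,.9306,0]);o=np.array([.5998,.0086,0])
def show(n,a,b):
    P,e=tri(S,s(*a),T,t(*b));d=P-o;print(n,"castor x,y off",d@ex,d@ey,"z",P[2],"err",e)
show("end",(207,183),(629,192))
show("root",(168,153),(585,158))
show("p1",(165,325),(600,290))
show("p2",(240,307),(648,253))
g=np.array([.5986,.008,.1735])
for n,y in (("end",-.04),("root",-.013)):
  for nm,c,f in (("s",S,(264,117,0)),("t",T,(235,134,400))):
    print(n,nm,(proj(c,g+ey*y)-[f[0],f[1]]+.45)*8+[f[2],0])
E
python3 k2.py
```

```text
end castor x,y off -0.0059546231147283085 -0.034358806595473766 z 0.16966048914701265 err 0.0025976876082456322
root castor x,y off -0.007264787751905654 -0.011423199418678117 z 0.1701356560864033 err 0.000514543743053869
p1 castor x,y off -0.014878796883035957 -0.02474665277387933 z 0.11600151102748119 err 0.0005563244969625497
p2 castor x,y off 0.012895351384719365 -0.02219406804065557 z 0.11366657636985306 err 0.0004048020264832683
end s [227.5882 180.6212]
end t [654.1311 183.8808]
root s [190.3313 142.3865]
root t [601.8206 146.577 ]
```

Within these pictures, the axle's near end is at (207,183) in the scene half and (629,192) in the top half, and the near prongs are at (165,325)/(240,307) and (600,290)/(648,253). So the axle must go about 5 mm in castor +x and 4 mm in castor -y. I'll correct that and feel downward.

move_arm:
  moves: "-0.05 -0.04 0 0 0 0 0.2; -0.05 -0.04 0 0 0 0 0.2; -0.05 -0.04 0.03 0 0 0 0.2; -0.05 -0.04 0.05 0 0 0 0.2; -0.05 -0.04 0.07 0 0 0 0.2; -0.05 -0.04 0.08 0 0 0 0.2; -0.05 -0.04 0.09 0 0 0 0.2; -0.05 -0.04 0.1 0 0 0 0.2; -0.05 -0.04 0.11 0 0 0 0.2"

```text
time: 7.5
position: [0.6032, 0.003, 0.1965]
tool_rot: [0.186, 0.983, -0.0, 0.0]
ft_force: [-0.5, 1.0, -3.5]
grip_width: 0.0257
grip_force: 54.9
```

move_arm:
  moves: "0 0 0.01 0 0 0 0.2; 0 0 0.02 0 0 0 0.2; 0 0 0.03 0 0 0 0.2; 0 0 0.04 0 0 0 0.2; 0 0 0.05 0 0 0 0.2; 0 0 0.06 0 0 0 0.2; 0 0 0.07 0 0 0 0.2; 0 0 0.08 0 0 0 0.2"

```text
time: 8.3
position: [0.6032, 0.003, 0.1885]
tool_rot: [0.186, 0.983, 0.0, -0.0]
ft_force: [0.1, 0.4, -2.2]
grip_width: 0.0256
grip_force: 54.9
```

move_arm:
  moves: "0 0 0.01 0 0 0 0.2; 0 0 0.02 0 0 0 0.2; 0 0 0.03 0 0 0 0.2; 0 0 0.04 0 0 0 0.2; 0 0 0.05 0 0 0 0.2; 0 0 0.06 0 0 0 0.2; 0 0 0.07 0 0 0 0.2; 0 0 0.08 0 0 0 0.2"

```text
time: 9.1
position: [0.6032, 0.003, 0.1805]
tool_rot: [0.186, 0.983, -0.0, 0.0]
ft_force: [0.4, -0.2, -2.6]
grip_width: 0.0255
grip_force: 54.9
```

```bash
cat > m.py <<'E'
from h import *
import pickle,sys
C={n:robot.camera(n) for n in("scene","top")}
pickle.dump(C,open("c2.pkl","wb"))
o=robot.get_obs();p=o["position"];print(p,o["ft_force"],o["moment"]);ims=[]
for n in C:
    c=C[n];u,v=proj(c,[p[0]-.005,p[1]-.02,p[2]-.045]).astype(int)
    print(n,"orig",u-25,v-25); im=c["image"][v-25:v+25,u-25:u+25,::-1]
    ims.append(cv2.resize(im,(400,400),interpolation=cv2.INTER_CUBIC))
cv2.imwrite("pics/%s.png"%sys.argv[1],np.clip(np.hstack(ims).astype(float)*1.5,0,255).astype(np.uint8))
E
python3 m.py m1
```

```text
[0.6031012  0.00303389 0.18036186] [ 0.10215119  0.12302675 -2.85491524] [ 0.02765573  0.04133491 -0.03264694]
scene orig 267 123
top orig 239 136
```

View pics/m1.png

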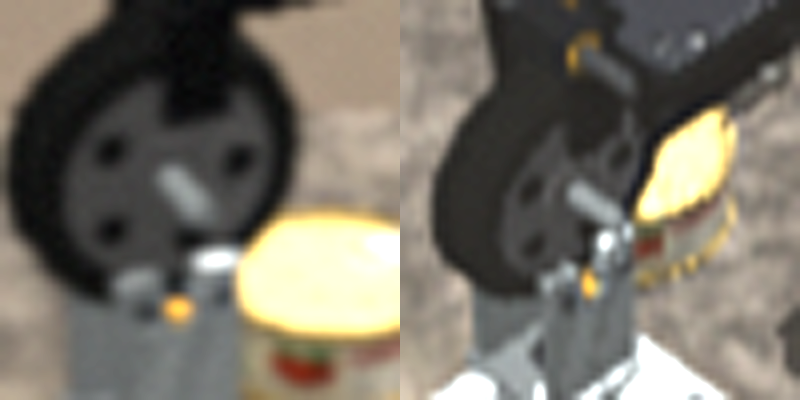

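The wheel is now over the fork with its axle above the near slot. The axle root and end are at scene (170,178)/(207,220) and top (576,190)/(623,222), and the prong tops are at scene (137,280)/(213,260) and top (560,277)/(610,240). There has been no contact.

```bash
cat > k3.py <<'E'
from h import *
import pickle
C=pickle.load(open("c2.pkl","rb"));S,T=C["scene"],C["top"]
np.set_printoptions(precision=4,suppress=True)
s=lambda x,y:(267+x/8-.45,123+y/8-.45)
t=lambda x,y:(239+(x-400)/8-.45,136+y/8-.45)
ex=np.array([.9306,-.3661,0]);ey=np.array([.3661,.9306,0]);o=np.array([.6031,.003,0])
def show(n,a,b):
    P,e=tri(S,s(*a),T,t(*b));d=P-o;print(n,"castor x,y off",d@ex,d@ey,"z",P[2],"err",e)
show("end",(207,220),(623,222))
show("root",(169,177),(576,188))
show("p1",(137,280),(560,277))
show("p2",(213,260),(610,240))
show("ball",(178,309),(590,283))
E
python3 k3.py
```

```text
end castor x,y off -0.0020771327706836707 -0.03222559742845157 z 0.13881433543275196 err 0.0004743240196318675
root castor x,y off -0.005708154248577039 -0.01154658391453309 z 0.14449877195409133 err 0.00033167107393578335
p1 castor x,y off -0.0202537630093762 -0.017099315213047434 z 0.11248238081499096 err 0.0005641409167122299
p2 castor x,y off 0.006989335249157425 -0.016359957451244245 z 0.1120159325869699 err 0.0017371524592232174
ball castor x,y off -0.005194518706449242 -0.016830598597070135 z 0.0972614588880511 err 0.00012683412465523607
```

move_arm:
  moves: "0.015 0 0.02 0 0 0 0.2; 0.015 0 0.04 0 0 0 0.2; 0.015 0 0.06 0 0 0 0.2; 0.015 0 0.08 0 0 0 0.2; 0.015 0 0.1 0 0 0 0.2; 0.015 0 0.12 0 0 0 0.2; 0.015 0 0.14 0 0 0 0.2; 0.015 0 0.16 0 0 0 0.2; 0.015 0 0.18 0 0 0 0.2"

```text
time: 10.1
position: [0.6018, 0.0035, 0.1624]
tool_rot: [0.186, 0.983, -0.0, 0.0]
ft_force: [0.4, 0.4, -3.3]
grip_width: 0.0255
grip_force: 54.9
```

move_arm:
  moves: "0 0 0.01 0 0 0 0.2; 0 0 0.02 0 0 0 0.2; 0 0 0.03 0 0 0 0.2; 0 0 0.03 0 0 0 0.2"

```text
time: 10.5
position: [0.6018, 0.0036, 0.1594]
tool_rot: [0.186, 0.983, -0.0, -0.0]
ft_force: [-0.5, 0.4, -2.9]
grip_width: 0.0256
grip_force: 54.9
```

move_arm:
  moves: "0 0 0.01 0 0 0 0.2; 0 0 0.02 0 0 0 0.2; 0 0 0.03 0 0 0 0.2; 0 0 0.03 0 0 0 0.2"

```text
time: 10.9
position: [0.6017, 0.0036, 0.1564]
tool_rot: [0.186, 0.983, -0.0, -0.0]
ft_force: [-0.5, 1.0, -2.9]
grip_width: 0.0257
grip_force: 54.9
```

move_arm:
  moves: "0 0 0.01 0 0 0 0.2; 0 0 0.02 0 0 0 0.2; 0 0 0.02 0 0 0 0.2"

```text
time: 11.2
position: [0.6017, 0.0036, 0.1544]
tool_rot: [0.186, 0.983, -0.0, -0.0]
ft_force: [-0.3, 0.2, -2.1]
grip_width: 0.0253
grip_force: 54.9
```

move_arm:
  moves: "0 0 0.01 0 0 0 0.2; 0 0 0.01 0 0 0 0.2"

```text
time: 11.4
position: [0.6017, 0.0036, 0.1534]
tool_rot: [0.186, 0.983, 0.0, -0.0]
ft_force: [-0.3, 0.5, -3.9]
grip_width: 0.0255
grip_force: 54.9
```

move_arm:
  moves: "0 0 0.01 0 0 0 0.2; 0 0 0.01 0 0 0 0.2"

```text
time: 11.6
position: [0.6017, 0.0036, 0.1524]
tool_rot: [0.186, 0.983, -0.0, -0.0]
ft_force: [-0.1, -0.1, -2.9]
grip_width: 0.0256
grip_force: 54.9
```

move_arm:
  moves: "0 0 0.01 0 0 0 0.2; 0 0 0.01 0 0 0 0.2"

```text
time: 11.8
position: [0.6017, 0.0036, 0.1514]
tool_rot: [0.186, 0.983, -0.0, -0.0]
ft_force: [-0.6, -0.5, -3.2]
grip_width: 0.0255
grip_force: 54.9
```

move_arm:
  moves: "0 0 0.01 0 0 0 0.2; 0 0 0.01 0 0 0 0.2"

```text
time: 12.0
position: [0.6018, 0.0035, 0.1504]
tool_rot: [0.186, 0.983, -0.0, -0.0]
ft_force: [0.4, 0.5, -1.6]
grip_width: 0.0258
grip_force: 54.9
```

move_arm:
  moves: "0 0 0.01 0 0 0 0.2; 0 0 0.01 0 0 0 0.2"

```text
time: 12.2
position: [0.6021, 0.0035, 0.1496]
tool_rot: [0.186, 0.982, -0.0, 0.0]
ft_force: [1.0, -0.3, -2.4]
grip_width: 0.0257
grip_force: 54.9
```

move_arm:
  moves: "0 0 0.01 0 0 0 0.2; 0 0 0.01 0 0 0 0.2"

```text
time: 12.4
position: [0.6022, 0.0034, 0.1486]
tool_rot: [0.186, 0.983, -0.0, 0.0]
ft_force: [1.3, 0.1, -2.1]
grip_width: 0.0257
grip_force: 54.9
```

```bash
python3 o.py
```

```text
12.4 [0.6022 0.0034 0.1486] yaw y 68.53173676079501 [ 1.3133  0.0817 -2.0622] [-0.0793 -0.1576  0.0314] [-0.1797  0.6023  1.5696 -0.0001  0.9688 -1.3757]
[[-0.9306  0.366   0.0009]
 [ 0.366   0.9306 -0.0002]
 [-0.0009  0.0001 -1.    ]]
axle est [0.6022 0.0034 0.1151] to (.5998,.0086) in tool: [ 0.0042  0.0039 -0.    ]
```

A slight +x push is the chamfer guiding the axle, so I'll ease 1 mm that way and go on.

move_arm:
  moves: "-0.01 0 0 0 0 0 0.2; -0.01 0 0.01 0 0 0 0.2; -0.01 0 0.01 0 0 0 0.2"

```text
time: 12.7
position: [0.6026, 0.0032, 0.1473]
tool_rot: [0.186, 0.983, 0.0, -0.0]
ft_force: [0.5, 0.1, -2.9]
grip_width: 0.0255
grip_force: 54.9
```

move_arm:
  moves: "0 0 0.01 0 0 0 0.2; 0 0 0.01 0 0 0 0.2"

```text
time: 12.9
position: [0.6026, 0.0032, 0.1464]
tool_rot: [0.186, 0.983, -0.0, -0.0]
ft_force: [0.7, -0.6, -4.3]
grip_width: 0.0256
grip_force: 54.9
```

move_arm:
  moves: "0 0 0.01 0 0 0 0.2; 0 0 0.01 0 0 0 0.2"

```text
time: 13.1
position: [0.6027, 0.0032, 0.1454]
tool_rot: [0.186, 0.983, -0.0, -0.0]
ft_force: [0.5, -0.5, -2.7]
grip_width: 0.0255
grip_force: 54.9
```

move_arm:
  moves: "0 0 0.01 0 0 0 0.2; 0 0 0.01 0 0 0 0.2"

```text
time: 13.3
position: [0.6031, 0.0031, 0.1446]
tool_rot: [0.186, 0.983, -0.0, 0.0]
ft_force: [-0.0, 0.3, -2.8]
grip_width: 0.0257
grip_force: 54.9
```

move_arm:
  moves: "-0.005 0 0.01 0 0 0 0.2; -0.005 0 0.01 0 0 0 0.2"

```text
time: 13.5
position: [0.6035, 0.0029, 0.1438]
tool_rot: [0.186, 0.982, 0.0, 0.0]
ft_force: [0.6, -0.2, -0.8]
grip_width: 0.0256
grip_force: 54.9
```

move_arm:
  moves: "0 0 0.01 0 0 0 0.2; 0 0 0.01 0 0 0 0.2"

```text
time: 13.7
position: [0.6038, 0.0029, 0.1435]
tool_rot: [0.186, 0.983, -0.0, 0.001]
ft_force: [-1.0, -0.3, 4.6]
grip_width: 0.0254
grip_force: 54.9
```

move_arm:
  moves: "0 0 0.01 0 0 0 0.2; 0 0 0.01 0 0 0 0.2"

```text
time: 13.9
position: [0.6039, 0.0029, 0.1429]
tool_rot: [0.186, 0.983, 0.0, 0.001]
ft_force: [-0.0, -0.4, 6.9]
grip_width: 0.0254
grip_force: 54.9
```

```bash
python3 o.py
```

```text
13.9 [0.6039 0.0029 0.1429] yaw y 68.53722554519142 [-0.0409 -0.4352  6.8882] [0.0114 0.102  0.0224] [-0.1801  0.6118  1.5702  0.      0.9575 -1.3763]
[[-0.9307  0.3659  0.0021]
 [ 0.3659  0.9307 -0.0004]
 [-0.0021  0.0004 -1.    ]]
axle est [0.604  0.0029 0.1094] to (.5998,.0086) in tool: [ 0.006   0.0038 -0.    ]
```

Now there is springy contact at about 9.5 mm above home with no side force, which means the balls. I'll press on in small steps.

move_arm:
  moves: "0 0 0.005 0 0 0 0.2; 0 0 0.01 0 0 0 0.2"

```text
time: 14.1
position: [0.6042, 0.0028, 0.1426]
tool_rot: [0.186, 0.983, -0.0, 0.001]
ft_force: [-1.6, 1.5, 9.9]
grip_width: 0.0256
grip_force: 54.9
```

move_arm:
  moves: "0 0 0.005 0 0 0 0.2; 0 0 0.005 0 0 0 0.2"

```text
time: 14.3
position: [0.6041, 0.003, 0.1419]
tool_rot: [0.186, 0.983, 0.0, 0.001]
ft_force: [-1.1, -0.2, 8.0]
grip_width: 0.0257
grip_force: 54.9
```

move_arm:
  moves: "0 0 0.005 0 0 0 0.2; 0 0 0.01 0 0 0 0.2"

```text
time: 14.5
position: [0.6039, 0.0029, 0.1405]
tool_rot: [0.186, 0.983, 0.0, 0.001]
ft_force: [-0.1, 0.3, 4.4]
grip_width: 0.0253
grip_force: 54.9
```

move_arm:
  moves: "0 0 0.005 0 0 0 0.2; 0 0 0.01 0 0 0 0.2"

```text
time: 14.7
position: [0.6038, 0.003, 0.1389]
tool_rot: [0.186, 0.983, 0.0, 0.001]
ft_force: [-0.2, -0.7, 5.8]
grip_width: 0.0252
grip_force: 54.9
```

```bash
python3 o.py
```

```text
14.7 [0.6038 0.003  0.1389] yaw y 68.5384076252006 [-0.2206 -0.6772  5.8027] [ 0.1057  0.0555 -0.0108] [-0.18    0.6173  1.5729  0.0001  0.9497 -1.3763]
[[-0.9307  0.3659  0.0017]
 [ 0.3659  0.9307 -0.0002]
 [-0.0017  0.0004 -1.    ]]
axle est [0.6039 0.003  0.1054] to (.5998,.0086) in tool: [ 0.0059  0.0038 -0.    ]
```

move_arm:
  moves: "0 0 0.005 0 0 0 0.2; 0 0 0.01 0 0 0 0.2"

```text
time: 14.9
position: [0.6037, 0.003, 0.1376]
tool_rot: [0.186, 0.983, 0.0, 0.001]
ft_force: [0.1, 0.2, 3.8]
grip_width: 0.0257
grip_force: 54.9
```

move_arm:
  moves: "0 0 0.005 0 0 0 0.2; 0 0 0.01 0 0 0 0.2"

```text
time: 15.1
position: [0.6035, 0.003, 0.136]
tool_rot: [0.186, 0.983, 0.0, 0.0]
ft_force: [1.4, -0.5, 2.2]
grip_width: 0.0259
grip_force: 54.9
```

move_arm:
  moves: "0 0 0.005 0 0 0 0.2; 0 0 0.01 0 0 0 0.2"

```text
time: 15.3
position: [0.6035, 0.003, 0.1349]
tool_rot: [0.186, 0.982, 0.0, 0.0]
ft_force: [1.8, 0.1, 2.6]
grip_width: 0.0254
grip_force: 54.9
```

move_arm:
  moves: "0 0 0.005 0 0 0 0.2; 0 0 0.01 0 0 0 0.2"

```text
time: 15.5
position: [0.6037, 0.003, 0.1347]
tool_rot: [0.186, 0.982, 0.0, 0.001]
ft_force: [-0.5, -0.6, 7.4]
grip_width: 0.0261
grip_force: 54.9
```

```bash
python3 o.py
```

```text
15.5 [0.6037 0.003  0.1347] yaw y 68.52608942044426 [-0.4572 -0.5707  7.3916] [ 0.1128 -0.0388 -0.0568] [-0.1801  0.6233  1.5756  0.0002  0.9415 -1.3762]
[[-0.9306  0.3661  0.0011]
 [ 0.3661  0.9306 -0.    ]
 [-0.001   0.0004 -1.    ]]
axle est [0.6038 0.003  0.1012] to (.5998,.0086) in tool: [ 0.0057  0.0038 -0.    ]
```

The bottom is felt at 0.1347, as expected. I'll press a little more so that both ends seat.

move_arm:
  moves: "0 0 0.005 0 0 0 0.2; 0 0 0.01 0 0 0 0.2"

```text
time: 15.7
position: [0.6039, 0.0029, 0.1345]
tool_rot: [0.186, 0.983, 0.0, 0.001]
ft_force: [-0.9, -0.1, 12.2]
grip_width: 0.0256
grip_force: 54.9
```

```bash
python3 o.py
```

```text
15.7 [0.6039 0.0029 0.1345] yaw y 68.53370003166155 [-0.9005 -0.1373 12.1704] [ 0.1455  0.2415 -0.0523] [-0.18    0.6235  1.5757  0.0001  0.9405 -1.3762]
[[-0.9306  0.366   0.0019]
 [ 0.366   0.9306 -0.0002]
 [-0.0018  0.0004 -1.    ]]
axle est [0.604  0.0029 0.101 ] to (.5998,.0086) in tool: [ 0.006   0.0037 -0.    ]
```

About 15 N of push with almost no rolling moment about castor x, so both ends carry the load. I'll relax, open and rise.

move_arm:
  moves: "0 0 -0.01 0 0 0 0.2; 0 0 -0.02 0 0 0 0.2; 0 0 -0.02 0 0 0 0.35; 0 0 -0.02 0 0 0 0.5; 0 0 -0.02 0 0 0 0.6; 0 0 -0.02 0 0 0 0.6; 0 0 -0.02 0 0 0 0.6; 0 0 -0.02 0 0 0 0.6"
  squeeze: 10

```text
time: 16.5
position: [0.6031, 0.003, 0.135]
tool_rot: [0.186, 0.983, -0.0, -0.0]
ft_force: [-0.1, 0.1, 0.3]
grip_width: 0.0511
grip_force: 0.0
```

move_arm:
  moves: "0 0 -0.1 0 0 0 0.6; 0 0 -0.3 0 0 0 0.6; 0 0 -0.6 0 0 0 0.6; 0.3 0 -0.9 0 0 0 0.6; 0.6 0 -0.9 0 0 0 0.6; 1 0 -0.9 0 0 0 0.6; 1 0 -0.9 0 0 0 0.6"

```text
time: 17.2
position: [0.5037, 0.0417, 0.2253]
tool_rot: [0.185, 0.983, 0.0, -0.004]
ft_force: [0.3, -0.5, 0.0]
grip_width: 0.0519
grip_force: 0.0
```

```bash
cat > n.py <<'E'
from h import *
import pickle
C={n:robot.camera(n) for n in("scene","top")}
pickle.dump(C,open("c3.pkl","wb"));ims=[]
for n,c in C.items():
    u,v=proj(c,[.604,.003,.09]).astype(int);print(n,"orig",u-30,v-30)
    ims.append(cv2.resize(c["image"][v-30:v+30,u-30:u+30,::-1],(400,400),interpolation=cv2.INTER_CUBIC))
    for y in(-.04,.04): print(proj(c,np.array([.6038,.003,.101])+y*np.array([.366,.9306,0])))
cv2.imwrite("pics/n.png",np.clip(np.hstack(ims)*1.4,0,255).astype(np.uint8))
E
python3 n.py; python3 o.py
```

```text
scene orig 258 129
[294.62339894 163.7486851 ]
[281.74104917 149.36957574]
top orig 229 138
[269.05083974 172.96655373]
[250.57873383 159.4760761 ]
17.3 [0.5099 0.0399 0.2261] yaw y 68.57690513504294 [-0.0433 -0.3861  0.6387] [ 0.0135 -0.0432 -0.0186] [-0.1406  0.3849  1.7236 -0.0001  1.0314 -1.3374]
[[-0.9309  0.3653  0.0016]
 [ 0.3653  0.9309 -0.0003]
 [-0.0016  0.0003 -1.    ]]
axle est [0.5099 0.0399 0.1926] to (.5998,.0086) in tool: [-0.0951  0.0037  0.0002]
```

View pics/n.png

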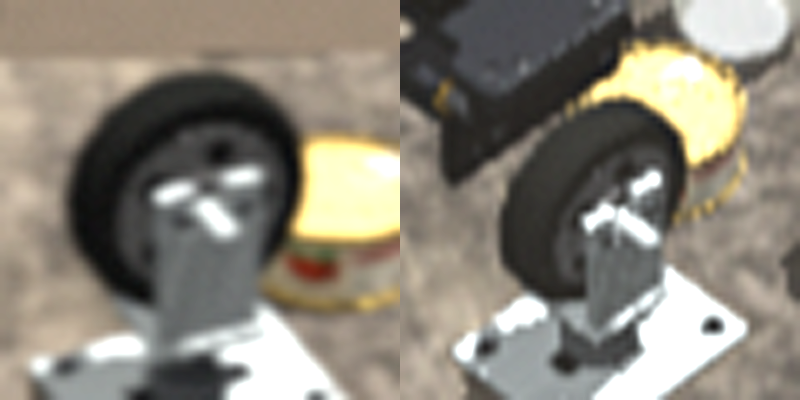

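The wheel stands upright between the cheeks. Its near axle end is at scene (215,215) and top (635,225), down in the slot below the prong tops, and the gripper is well clear. Handing in.

move_arm:
  moves: "0 0 0 0 0 0 0.6; 0 0 0 0 0 0 0.6; 0 0 0 0 0 0 0.6"

```text
time: 17.6
position: [0.5111, 0.0392, 0.225]
tool_rot: [0.187, 0.982, -0.0, 0.0]
ft_force: [0.0, 0.2, -0.6]
grip_width: 0.0521
grip_force: 0.0
```

```bash
python3 -c "
from rig import robot
print(robot.hand_in())"
```

```text
the job is handed in; nothing more can be done
None
```

The wheel is refitted in the castor fork, pressed past the spring balls to a firm stop with about 15 N and then released, and the job is handed in at 17.6 s; the far axle end was out of view, so I judged it home from the near-zero rolling moment.

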